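# Vent the purge manifold and snap its dust cap on

## Robot

A 6-joint arm with a two-finger parallel gripper is mounted at the origin on a cart in front of the work surface, level with it; the furniture and walls round the work are solid. World frame = base frame: x ahead of the robot, y to its left, z up, the work surface at z = 0. Lengths are in mm, angles in rad, forces in N, time in s.
With the tool pointing down it reaches from about 400 to 925 mm from the base axis. Payload 12.5 kg.
Tool frame: the origin (TCP) lies midway between the tips of the shut fingers; the grasp point (between the pads) lies 19 mm behind it; z points along the fingers, y is the line along which they close (so a half turn about z gives the same grasp; the last joint's range is limited). The gripper opens to 95 mm and grips with 3 to 60 N. Pads are 20 mm wide; open, the fingers measure 119 mm over their backs; the gripper's body (75 mm by 180 mm) begins 59 mm behind the grasp point.
Start: joints at [1.244, 0.491, 1.559, -0, 1.092, -0.106], TCP at [136.863, 609.849, 214.661] pointing down, gripper open.
Joint ranges: [-3.1, 3.1], [-0.84, 2.19], [0.05, 2.79], [-1.13, 4.28], [0.06, 2.93], [-2.69, 2.69]. Speed limits (rad/s): [2.22, 2.22, 2.79, 3.14, 3.14, 3.14].

## Interface

Orientations are given as [roll, pitch, yaw] about the fixed x, y, z axes, in that order (R = Rz(yaw) Ry(pitch) Rx(roll)).
In Python, from cell import state, viewer, env, models gives the robot as it stands. The module is installed in compiled form; this text tells all that it offers.
- The arm moves only by the tool arm_command, never from a script. Its argument "rows" is a list of rows, each a list of 2 entries, a list of its own where there are three numbers: the shift along the tool's x, y, z normalised to -1 to 1, where 1 is 0.25 m, then the turn about the tool's z normalised to -1 to 1, where 1 is pi rad. A call has exactly 5 rows; each row shifts and turns the commanded pose from where the row before left it, along the tool's axes as they then stand; what a row does not reach is not made up. A row lasts 1/10 s, in which the tool goes at most 50 mm and 8.59 degrees, less where a joint would pass 70% of its speed; a pose out of reach is approached as far as the arm can. A call with a number of a shift or a turn outside -1 to 1 is refused whole. A call with a gripper value outside its range is refused whole. "claw" is the opening, from 0 (shut) to 1 (fully open), set as the call begins (left out, the last holds). The fingers move at their own pace and stop on an object; the grip force is fixed at half the most. Time passes only in rows, so rows that do not move let the fingers close, or fill a call up. It gives the time, the measured TCP pose, the force, the opening and the grip force at its end, in the units of the state.
- state(): the state, without advancing time (a new reading comes with each control period).
- viewer.read_camera(name): name is "scene" or "side" or "wrist"; returns (picture, depth): 400x640x3 uint8, red, green, blue; 400x640 float32, mm along the optical axis (not along the pixel's ray), 0 where there is no reading.
- viewer.get_calibration(name): a dict with "camera_matrix" (3x3 intrinsics, pixels), "dist_coeffs" ([k1, k2, p1, p2, k3] as OpenCV has them; the pictures are not rectified), "world_to_cam" (4x4, takes a point from world to camera coordinates). Camera axes: x right, y up, looking along -z (the intrinsics and any distortion apply to the point x, -y, -z); pixel columns grow to the right and rows downward; lengths in mm; the calibration is good to about 2 mm. A picture is of the moment at which its call begins: read the wrist's pose just before it. get_calibration takes no time and is no camera call; for the wrist camera it gives the pose at the moment of the call.
- env.job_done(): hands the job in; it is judged then, once.
Trained networks look in the newest picture that a camera, given by its name, has taken for a name from the list of things; names that differ only in an ending like _2 or _b are one class to them, and where a whole thing is asked for, a point or a joint stands for the part that bears it (a point fixed in the world has none). Each returns a list of dicts, best first, with "confidence" (0 to 1); they miss things now and then, are a little off and sometimes report something else, mostly with a low value. They report only what shows in the picture. A call takes as long as a camera call. They do not tell look-alikes from the thing itself.
- models.search_frame(camera, label): "position" ([x, y, z] in mm, in world coordinates, good to about 4 mm: the middle of the surface that is visible of it).
- models.mark_of(camera, label): "position" ([x, y, z] in mm, in world coordinates, good to about 4 mm: a listed point, or the origin of a listed thing).
The state is a dict: "t": time; "joints": joint angles; "qvel": joint speeds; "tau": joint torques, N m; "eef_pos": TCP position; "tcp_rot": TCP orientation; "ft_force": force on the tool from outside, world axes, zero at the start; "moment": the same for the moment, N m; "opening": opening from 0.0 (shut) to 1.0 (fully open); "grip_force": force on a finger pad.
Only numpy, scipy, OpenCV 4.12 (cv2) and the standard library are available. Lean on these libraries where they do the work, as an engineer would, in place of code of your own. Each camera call takes 0.05 s, during which the arm holds its last target. There are 200 camera calls.

## Task

Take the purge manifold out of service: swing its blue-knobbed vent lever to the green mark (60 degrees), then fit the orange dust cap on the steel outlet stud and press it straight down until it snaps over the catch balls, and keep pressing so that the red seal ring underneath stays firmly squeezed. Finish like that, with the gripper still holding the cap and pressing it down; do not let go. Do not disturb the other things on the bench.

Things in the scene. Friction and masses are not known exactly. Their poses are not given: they have to be found in the camera images.
- vent_lever (a joint): angle in rad of the vent lever on the manifold, about a vertical axis. 0: the lever points along the manifold's +y (red mark); it grows as the lever swings from there towards the manifold's -x side (counter-clockwise seen from above), to a stop at 1.65. Green mark at 60 degrees = 1.047. The lever stays where it is left; turning it takes about 1 N at the knob.
- lever_knob (a point): middle of the upright blue round knob at the lever's tip, 15 mm in diameter, 28 mm tall, standing 14 mm above and below this point; 60 mm from the pivot. Its yaw is the manifold's yaw plus the lever angle; the lever points along this frame's +y.
- lever_pivot (a point): point on the lever's vertical hinge axis on top of the manifold block, 30 mm above the worktop; the knob's middle is 27.5 mm higher. Axes: the manifold's.
- manifold: purge manifold fixed to the worktop: aluminium block 80 x 190 mm, 30 mm high, on a foot plate 100 x 210 mm; origin at the centre of its underside, z up, y along it. Lever pivot at y = +55 mm, outlet stud at y = -60 mm (x = 0). Fittings stick out 32 mm at +x. Behind it a black platform 0.2 m high begins at about world x = 0.58 (y = 0.3) to 0.68 (y = -0.05): keep the hand clear of it.
- port (a point): on the vertical axis of the outlet stud, in the plane of the relaxed top of the seal ring, 38 mm above the worktop. The steel stud is 18 mm in diameter; its chamfered tip (10 mm wide at the end) reaches 16.5 mm above this point. Four sprung catch balls stand out of the stud 7.5 mm above this point.
- seal (a joint): how far the red sprung seal ring (33 mm in diameter, round the foot of the stud) is pressed down, in m: 0 relaxed, 0.005 at its stop. The spring takes 2.5 N per mm, so 0.003 is 7.5 N.
- cap_center (a point): centre (half-way up) of the loose orange dust cap, a round ribbed cap 34 mm in diameter and 34 mm tall, closed on top, open below, 45 g more or less; it stands on the worktop with its mouth down. z is its axis, up.
- cap_mouth (a point): centre of the cap's open lower rim, 17 mm below cap_center. Inside is a 21.5 mm wide lip (1.7 mm to spare round the stud), then 26 mm of depth. The lip meets the balls when this point is about 9.5 mm above port; pushing on takes up to 7 to 10 N; past about 5 mm above port it snaps: the force drops and the balls pull the cap down with up to 9 N. At 0 mm the rim reaches the seal ring.
- vial_center (a point): centre of a standing vial with a green lid, 22 mm in diameter, 58 mm tall; a bystander, leave it alone. It may have changed places with the cap.
- dropper: standing brown dropper bottle, 34 mm in diameter, 102 mm tall, origin under its centre; a bystander.
- tape: roll of black tape lying flat, 53 mm in diameter, 19 mm high, origin under its centre; a bystander.
- tee: small metal coaxial tee lying on the worktop, 31 x 34 x 14 mm; a bystander.
Not all that is in view belongs to the job. Of the things shaped like the part that bears cap_center, the orange one is meant.

How it is judged:
By the outcome, as a careful person would: the job done as asked, in the order asked, and still so for the second after the job is handed in, while the arm keeps its last pose, push and grip.
It also fails if it takes over 64 s, if anything falls off the work surface, if the arm or the gripper's body presses on something with over 40 N, if the wrist force passes 120 N, or if a joint passes its speed limit or range.

## Working session

There is one attempt and no reset: what is moved stays moved. The work goes in short steps, Python scripts to look and compute and a tool call to move; the robot and the scene stay as the last step left them, time stands still between calls to the robot, and variables do not carry over. Pictures are saved under pics/ and viewed, at most 10 in all, crops included, and the job is handed in when it is done.

Besides the shell and the picture viewer there is one more tool, called after "Emit:" by a JSON object that holds its "method" and its "body". arm_command: Moves the arm, as the interface text tells. Scaled input: -1 to 1 covers 0.25 m each way for a shift and pi rad each way for a turn. Its arguments: {"type":"object","properties":{"rows":{"type":"array","items":{"type":"array"}},"claw":{"type":"number"}},"required":["rows"]}

```bash
mkdir -p pics; ls
cat > h.py <<'E'
from cell import state, viewer, env, models
import numpy as np, cv2
def snap(cam,fn):
    p,d=viewer.read_camera(cam); cv2.imwrite('pics/'+fn,p[:,:,::-1]); return p,d
def pix2w(cam,u,v,depth=None,z=None):
    c=viewer.get_calibration(cam);K=np.array(c['camera_matrix'],float);T=np.array(c['world_to_cam'],float)
    n=cv2.undistortPoints(np.array([[[u,v]]],float),K,np.array(c['dist_coeffs'],float))[0,0]
    r=np.array([n[0],-n[1],-1.0]); R=T[:3,:3];o=-R.T@T[:3,3]; w=R.T@r
    s=depth if z is None else (z-o[2])/w[2]
    return o+s*w
def w2pix(cam,P):
    c=viewer.get_calibration(cam);K=np.array(c['camera_matrix'],float);T=np.array(c['world_to_cam'],float)
    q=T[:3,:3]@np.array(P,float)+T[:3,3]; q=np.array([q[0],-q[1],-q[2]])
    return cv2.projectPoints(q.reshape(1,1,3),np.zeros(3),np.zeros(3),K,np.array(c['dist_coeffs'],float))[0].ravel()
E
cat > a.py <<'E'
from h import *
s=state();print({k:np.round(v,3) for k,v in s.items()})
ims=[]
for c in ['scene','side']:
    p,d=snap(c,c+'0.png')
    for l in ['manifold','port','lever_knob','lever_pivot','cap_center','vial_center','dropper','tape','tee']:
        for r in models.mark_of(c,l)[:3]:
            print(c,l,np.round(r['position'],0),round(r['confidence'],2),np.round(w2pix(c,r['position'])))
E
python3 a.py
```

```text
pics
{'t': np.float64(0.0), 'joints': array([ 1.244,  0.492,  1.559,  0.   ,  1.092, -0.106]), 'qvel': array([-0.001,  0.001,  0.001, -0.001, -0.002,  0.   ]), 'tau': array([ 1.0000e-03, -6.1265e+01, -2.5817e+01,  6.9000e-02,  4.8000e-02,
       -0.0000e+00]), 'eef_pos': array([136.776, 609.593, 214.041]), 'tcp_rot': array([-3.14 , -0.   ,  2.921]), 'ft_force': array([-0.129,  0.787,  0.707]), 'moment': array([-0.002,  0.006,  0.003]), 'grip_force': np.float64(0.0), 'opening': np.float64(1.0)}
scene manifold [467. 154.  -0.] 0.71 [249. 209.]
scene port [465.  90.  40.] 0.94 [258. 210.]
scene port [471. 206.  30.] 0.54 [240. 191.]
scene lever_knob [476. 264.  62.] 0.52 [232. 171.]
scene lever_knob [ 664. -217.    1.] 0.36 [397. 258.]
scene lever_pivot [473. 210.  29.] 0.71 [240. 190.]
scene cap_center [524. -72.  18.] 0.74 [313. 242.]
scene cap_center [ 546. -154.   19.] 0.55 [342. 258.]
scene cap_center [469.  -9.  15.] 0.53 [280. 238.]
scene vial_center [ 530. -261.   28.] 0.63 [368. 289.]
scene vial_center [ 660. -219.   -2.] 0.5 [397. 260.]
scene dropper [ 663. -138.    4.] 0.76 [375. 239.]
scene tape [ 661. -220.   -2.] 0.7 [397. 260.]
scene tape [ 544. -152.   18.] 0.65 [340. 258.]
scene tee [472. 207.  29.] 0.16 [240. 191.]
side manifold [470. 154.   4.] 0.71 [263. 249.]
side port [456.  96.  33.] 0.73 [281. 246.]
side lever_knob [ 545. -156.    3.] 0.63 [362. 228.]
side lever_knob [477. 268.  57.] 0.53 [223. 236.]
side lever_pivot [472. 207.  31.] 0.81 [244. 243.]
side lever_pivot [473. 153.   5.] 0.73 [263. 248.]
side cap_center [ 547. -153.   16.] 0.59 [361. 225.]
side cap_center [469.  -7.  12.] 0.56 [315. 246.]
side cap_center [530. -72.  14.] 0.54 [336. 230.]
side vial_center [ 528. -266.   26.] 0.64 [398. 227.]
side dropper [ 665. -131.   -1.] 0.46 [351. 201.]
side tape [ 663. -221.    2.] 0.74 [378. 201.]
side tee [ 624. -350.   -2.] 0.54 [418. 210.]
```

Run:
```python
import cv2
a=cv2.imread('pics/scene0.png')[130:330,200:460];b=cv2.imread('pics/side0.png')[170:280,200:460]
cv2.imwrite('pics/c1.png',cv2.resize(a,None,fx=3,fy=3,interpolation=cv2.INTER_CUBIC))
```

```text
(no output)
```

View pics/c1.png

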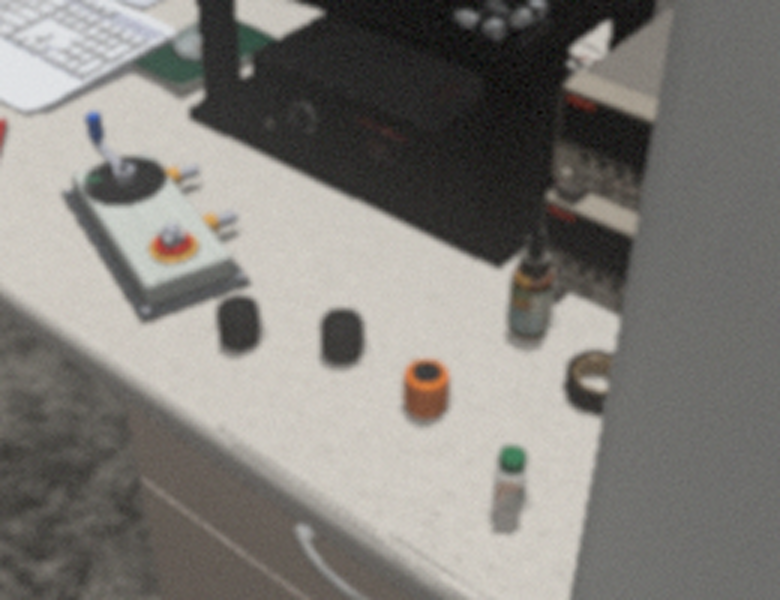

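The orange cap is at (342,258). It could be confused with the black caps at (280,238) and (313,242), and the tape roll (397,260) also scored; the orange one is the one I want. The blue knob is at (232,172) and the outlet stud with the red ring at (258,210). I'll move above the lever and look again.

Emit:
{"method": "arm_command", "body": {"rows": [[[-0.16, -0.112, 0], 0], [[-0.16, -0.112, 0], 0], [[-0.16, -0.112, 0], 0], [[-0.16, -0.112, 0], 0], [[-0.16, -0.112, 0], 0]], "claw": 0.5}}

```text
t: 1.5
eef_pos: [302.3, 427.9, 214.8]
tcp_rot: [3.141, 0.0, 2.921]
ft_force: [0.3, 0.8, 0.8]
opening: 0.634
grip_force: 0.0
```

Emit:
{"method": "arm_command", "body": {"rows": [[[-0.16, -0.112, 0], 0], [[-0.16, -0.112, 0], 0], [[-0.16, -0.112, 0], 0], [[-0.16, -0.112, 0], 0], [[-0.16, -0.112, 0], 0]]}}

```text
t: 2.0
eef_pos: [467.0, 247.4, 214.9]
tcp_rot: [3.141, 0.0, 2.921]
ft_force: [0.3, 0.7, -0.1]
opening: 0.498
grip_force: 0.0
```

Run:
```python
from h import *
s=state();print(s['t'],np.round(s['eef_pos'],1),np.round(s['tcp_rot'],3),s['opening'])
p,d=snap('wrist','w1.png')
for l in ['port','lever_knob','lever_pivot','manifold']:
    for r in models.mark_of('wrist',l)[:2]:
        print(l,np.round(r['position'],1),round(r['confidence'],2),np.round(w2pix('wrist',r['position'])))
```

```text
2.0 [467.  247.4 214.9] [3.141 0.    2.921] 0.49758142421584595
port [463.8  89.3  36.1] 0.61 [186. 207.]
lever_knob [475.7 267.5  55.9] 0.77 [342. 189.]
lever_pivot [474.1 205.8  26. ] 0.56 [286. 194.]
manifold [465.7 149.7   0.8] 0.76 [242. 192.]
```

View pics/w1.png

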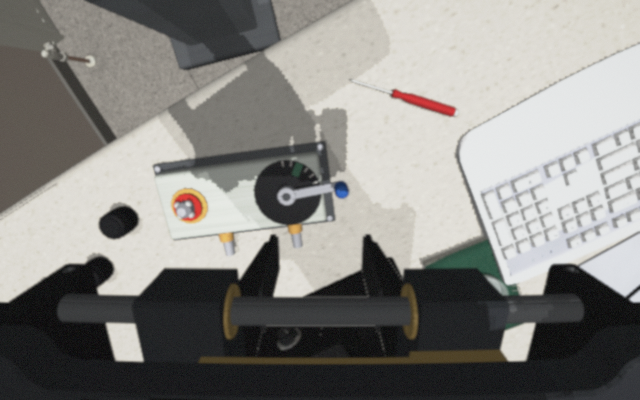

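The wrist view shows the blue knob at (342,189), the pivot at (286,195), the green mark at about (297,170) and the red ring with the stud at (187,206). The networks' points agree. I'll refine these using colour and depth.

```bash
cat >> h.py <<'E'
def cloud(cam,mask,d):
    c=viewer.get_calibration(cam);K=np.array(c['camera_matrix'],float);T=np.array(c['world_to_cam'],float)
    v,u=np.nonzero(mask&(d>0))
    n=cv2.undistortPoints(np.stack([u,v],-1).reshape(-1,1,2).astype(float),K,np.array(c['dist_coeffs'],float))[:,0]
    r=np.stack([n[:,0],-n[:,1],-np.ones(len(n))],1)*d[v,u][:,None]
    return (r-T[:3,3])@T[:3,:3]
def colour(p,lo,hi,smin=120,vmin=60):
    h=cv2.cvtColor(p,cv2.COLOR_RGB2HSV); H=h[...,0].astype(int)
    m=((H>=lo)&(H<=hi)) if lo<=hi else ((H>=lo)|(H<=hi))
    return m&(h[...,1]>smin)&(h[...,2]>vmin)
E
python3 - <<'E'
from h import *
p,d=viewer.read_camera('wrist')
for nm,lo,hi,box in [('blue',105,130,(320,360,170,210)),('red',170,12,(165,210,185,228)),('yellow',13,30,(165,210,185,228)),('green',45,90,(270,320,155,190))]:
    m=colour(p,lo,hi,90,50); b=np.zeros_like(m);b[box[2]:box[3],box[0]:box[1]]=1
    P=cloud('wrist',m&b,d); print(nm,len(P),np.round(np.median(P,0),1),np.round(P.min(0)),np.round(P.max(0)))
    if nm=='blue':
        Q=P[P[:,2]>np.percentile(P[:,2],60)];print(np.round(Q.mean(0),1),np.round(Q.min(0)),np.round(Q.max(0)))
# block top plane: z 25..34
P=cloud('wrist',np.ones(d.shape,bool),d)
Q=P[(abs(P[:,2]-30)<4)&(P[:,0]>400)&(P[:,0]<530)&(P[:,1]>40)&(P[:,1]<270)]
print(len(Q),cv2.minAreaRect(Q[:,:2].astype(np.float32)))
Q=P[(P[:,2]>47)&(P[:,2]<60)&(abs(P[:,0]-465)<15)&(abs(P[:,1]-90)<15)];print('stud',len(Q),np.round(Q.mean(0),1))
c=viewer.get_calibration('wrist');T=c['world_to_cam'];print('cam pos',-T[:3,:3].T@T[:3,3])
im=cv2.resize(p[130:260,140:380],None,fx=3.2,fy=3.2,interpolation=cv2.INTER_CUBIC);cv2.imwrite('pics/w2.png',im[:,:,::-1])
E
```

```text
blue 166 [471.4 267.2  70.2] [467. 261.  54.] [479. 273.  73.]
[473.6 268.2  71.2] [468. 263.  70.] [479. 273.  73.]
red 326 [458.6 100.1  37.1] [446.  77.  34.] [478. 110.  48.]
yellow 310 [456.2 102.7  32.7] [442.  73.  31.] [483. 114.  39.]
green 34 [448.9 224.5  31.8] [443. 220.  30.] [455. 227.  33.]
9593 ((473.7198486328125, 152.77328491210938), (189.46139526367188, 91.9686050415039), 84.77186584472656)
stud 244 [461.9  94.9  50.9]
cam pos [384.70616143 266.72331013 384.11725965]
```

View pics/w2.png

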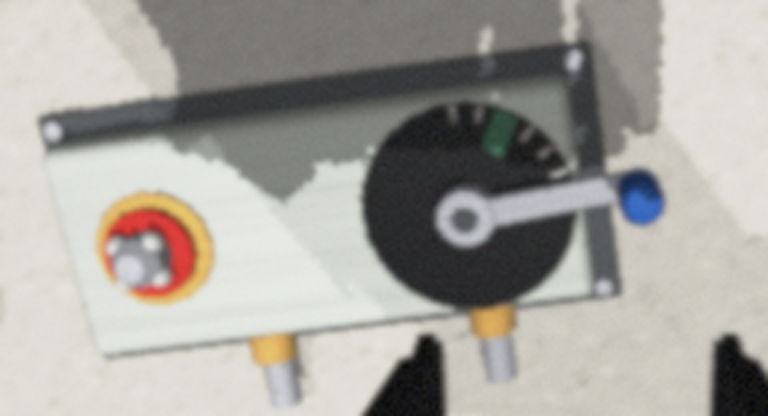

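Run:
```python
from h import *
p,d=viewer.read_camera('wrist')
P=cloud('wrist',np.ones(d.shape,bool),d)
for y in range(205,282,6):
    Q=P[(abs(P[:,1]-y)<2.5)&(abs(P[:,0]-473)<9)&(P[:,2]>20)]
    if len(Q): 
        t=np.percentile(Q[:,2],90);Q=Q[Q[:,2]>t-4];print(y,len(Q),round(t,1),np.round(np.median(Q[:,0]),1))
```

```text
205 65 47.0 472.2
211 65 47.0 472.7
217 46 44.0 472.9
223 68 283.3 466.5
229 42 43.3 472.8
235 41 43.5 473.3
241 43 43.3 473.3
247 43 43.7 473.3
253 44 43.8 473.3
259 8 67.5 473.5
265 62 71.6 473.7
271 121 284.4 474.7
277 38 299.5 465.5
```

Emit:
{"method": "arm_command", "body": {"rows": [[[-0.009, 0.086, 0.1], 0], [[0, 0, 0.16], 0], [[0, 0, 0.16], 0], [[0, 0, 0.14], 0], [[0, 0, 0.08], 0]]}}

```text
t: 2.85
eef_pos: [470.9, 270.5, 52.3]
tcp_rot: [-3.14, -0.002, 2.923]
ft_force: [1.6, 0.8, 0.2]
opening: 0.498
grip_force: 0.0
```

Emit:
{"method": "arm_command", "body": {"rows": [[[0, 0, 0], 0], [[0, 0, 0], 0], [[0, 0, 0], 0], [[0, 0, 0], 0], [[0, 0, 0], 0]], "claw": 0.05}}

```text
t: 3.35
eef_pos: [472.5, 268.5, 55.4]
tcp_rot: [-3.14, 0.0, 2.922]
ft_force: [2.0, -7.7, 11.6]
opening: 0.145
grip_force: 30.0
```

Emit:
{"method": "arm_command", "body": {"rows": [[[0.0436, -0.0143, 0], 0], [[0.0404, -0.0226, 0], 0], [[0.0352, -0.0296, 0], 0], [[0.029, -0.0356, 0], 0], [[0.021, -0.04, 0], 0]]}}

```text
t: 3.85
eef_pos: [422.7, 245.7, 55.7]
tcp_rot: [3.139, 0.0, 2.921]
ft_force: [-9.7, 15.7, 7.1]
opening: 0.149
grip_force: 30.0
```

Emit:
{"method": "arm_command", "body": {"rows": [[[0, 0, 0], 0], [[0, 0, 0], 0], [[0, 0, 0], 0], [[0, 0, 0], 0], [[0, 0, 0], 0]]}}

```text
t: 4.35
eef_pos: [422.1, 244.2, 55.5]
tcp_rot: [-3.141, -0.002, 2.92]
ft_force: [-10.9, 3.9, 11.1]
opening: 0.143
grip_force: 30.0
```

Emit:
{"method": "arm_command", "body": {"rows": [[[0, 0, 0], 0], [[0, 0, 0], 0], [[0, 0, 0], 0], [[0, 0, 0], 0], [[0, 0, 0], 0]], "claw": 0.5}}

```text
t: 4.85
eef_pos: [423.8, 244.1, 54.6]
tcp_rot: [3.141, 0.0, 2.921]
ft_force: [-0.4, -0.1, 0.1]
opening: 0.484
grip_force: 0.0
```

Emit:
{"method": "arm_command", "body": {"rows": [[[0, 0, -0.1], 0], [[0, 0, -0.16], 0], [[-0.08, 0, -0.16], 0], [[-0.12, 0, -0.16], 0], [[0, 0, -0.06], 0]]}}

```text
t: 5.35
eef_pos: [475.9, 233.0, 218.4]
tcp_rot: [3.138, 0.006, 2.92]
ft_force: [-1.1, 0.2, -0.6]
opening: 0.499
grip_force: 0.0
```

```bash
cat > lev.py <<'E'
from h import *
s=state();print(s['t'],np.round(s['eef_pos'],1),np.round(s['tcp_rot'],3),s['opening'])
p,d=snap('wrist','w3.png')
for l in ['port','lever_knob','lever_pivot','cap_center']:
    for r in models.mark_of('wrist',l)[:3]:
        print(l,np.round(r['position'],1),round(r['confidence'],2),np.round(w2pix('wrist',r['position'])))
P=cloud('wrist',colour(p,105,130,90,50),d)
P=P[(np.hypot(P[:,0]-423,P[:,1]-243)<40)&(P[:,2]>68)];print('knob top',len(P),np.round(P.mean(0),1),np.round((P.max(0)+P.min(0))/2,1))
A=cloud('wrist',np.ones(d.shape,bool),d)
for nm,lo,hi in [('red',170,10),('yel',13,30)]:
    R=cloud('wrist',colour(p,lo,hi,90,50),d);R=R[(np.hypot(R[:,0]-462,R[:,1]-93)<26)&(R[:,2]>25)];print(nm,len(R),np.round((R.max(0)+R.min(0))/2,1),np.round(np.ptp(R,axis=0),1),cv2.minEnclosingCircle(R[:,:2].astype(np.float32)))
Q=A[(A[:,2]>39)&(A[:,2]<50)&(np.hypot(A[:,0]-473,A[:,1]-208)<55)];print('arm',len(Q),cv2.minAreaRect(Q[:,:2].astype(np.float32)), cv2.fitLine(Q[:,:2].astype(np.float32),2,0,.01,.01).ravel())
H=A[(A[:,2]>45.5)&(A[:,2]<50)&(np.hypot(A[:,0]-473,A[:,1]-208)<15)];print('hub',len(H),np.round((H.max(0)+H.min(0))/2,1),np.round(np.ptp(H,axis=0),1))
Q=A[(abs(A[:,2]-31)<3)&(abs(A[:,0]-470)<50)&(abs(A[:,1]-150)<105)];print(cv2.minAreaRect(Q[:,:2].astype(np.float32)))
E
python3 lev.py
```

```text
5.35 [475.9 233.  218.4] [3.138 0.006 2.92 ] 0.49862442245710525
port [459.6  89.2  38.8] 0.66 [193. 197.]
port [471.7 205.4  29.4] 0.2 [296. 183.]
lever_knob [427.1 242.5  55.2] 0.82 [320. 141.]
lever_pivot [473.2 206.7  31.7] 0.61 [298. 187.]
cap_center [467.3  -5.   16.2] 0.97 [130. 217.]
cap_center [526.8 -68.1  14.7] 0.74 [104. 268.]
cap_center [ 6.631e+02 -1.360e+02  2.000e-01] 0.64 [108. 352.]lev.py:8: RuntimeWarning: Mean of empty slice.
  P=P[(np.hypot(P[:,0]-423,P[:,1]-243)<40)&(P[:,2]>68)];print('knob top',len(P),np.round(P.mean(0),1),np.round((P.max(0)+P.min(0))/2,1))
  ret = um.true_divide(
Traceback (most recent call last):
  File "lev.py", line 8, in <module>
    P=P[(np.hypot(P[:,0]-423,P[:,1]-243)<40)&(P[:,2]>68)];print('knob top',len(P),np.round(P.mean(0),1),np.round((P.max(0)+P.min(0))/2,1))
                                                                                                                  ~~~~~^^^
ValueError: zero-size array to reduction operation maximum which has no identity
```

```bash
sed -i "s/105,130,90,50),d)/100,135,70,15),d)/; s/,'cap_center'\]/]/; s/w3.png/w4.png/; s/>68)\]/>60)]/" lev.py; python3 lev.py
python3 - <<'E'
import cv2
cv2.imwrite('pics/w5.png',cv2.resize(cv2.imread('pics/w4.png')[110:240,150:390],None,fx=3.2,fy=3.2,interpolation=cv2.INTER_CUBIC))
E
```

```text
5.6 [471.6 233.  213.3] [-3.141e+00 -2.000e-03  2.921e+00] 0.5026159207638432
port [461.7  92.2  37.7] 0.73 [196. 201.]
lever_knob [425.5 244.7  54.4] 0.73 [322. 140.]
lever_pivot [471.4 207.6  28.7] 0.73 [299. 185.]
knob top 373 [436.  241.6 202.3] [436.3 239.8 196.7]
red 308 [463.   93.   41.8] [31.5 31.5 13.8] ((462.88909912109375, 92.72328186035156), 16.191492080688477)
yel 329 [463.   93.   34.3] [40.9 40.9  7.6] ((463.41168212890625, 93.2350845336914), 20.948406219482422)
arm 623 ((458.4441833496094, 221.18548583984375), (19.344091415405273, 59.9631462097168), 47.609169006347656) [  0.80203414  -0.59727824 459.24347    218.05385   ]
hub 55 [474.9 208.9  47.1] [11.  15.   3.1]
((468.51361083984375, 152.59764099121094), (188.7320556640625, 79.0654067993164), 84.79072570800781)
```

View pics/w5.png

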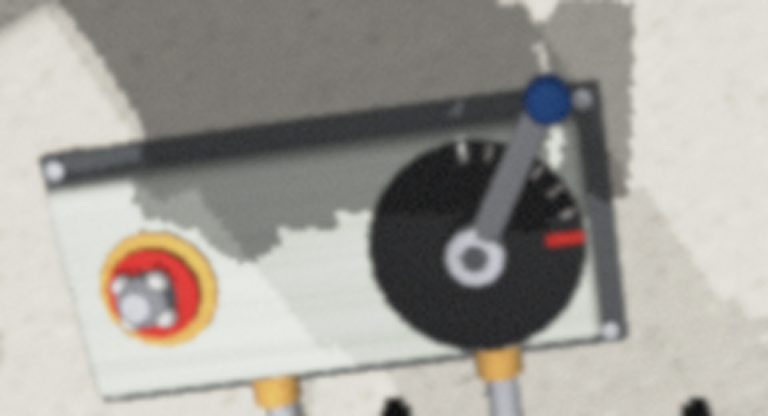

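Run:
```python
from h import *
p,d=viewer.read_camera('wrist')
P=cloud('wrist',colour(p,100,135,70,15),d)
P=P[(np.hypot(P[:,0]-424,P[:,1]-243)<14)&(P[:,2]>66)&(P[:,2]<76)];c=(P.max(0)+P.min(0))/2;print(len(P),P.mean(0),c,np.ptp(P,axis=0))
piv=np.array([473.5,207.4])
for q in (P.mean(0)[:2],c[:2],pix2w('wrist',320.9,140.9,z=68)[:2]):
    v=q-piv;print(q,np.hypot(*v),np.degrees(np.arctan2(-v[0],v[1]))+5.2)
A=cloud('wrist',np.ones(d.shape,bool),d)
# arm away from hub and knob
r=np.hypot(A[:,0]-piv[0],A[:,1]-piv[1]);Q=A[(A[:,2]>39)&(A[:,2]<48)&(r>18)&(r<48)];v=Q[:,:2]-piv;a=np.degrees(np.arctan2(-v[:,0],v[:,1]))+5.2;print(len(Q),np.median(a),np.percentile(a,[5,95]))
```

```text
177 [424.63149255 243.02489724  70.28166552] [424.74927834 242.83222549  69.64194166] [13.6715443  14.21374347  5.93542187]
[424.63149255 243.02489724] 60.47531995570882 59.10813836991661
[424.74927834 242.83222549] 60.266702796810996 59.190191266676166
[425.30955231 243.41713111] 60.16272086605379 58.425873947376786
267 58.96041175874728 [49.98288371 67.96267741]
```

The lever reads about 59° measured from the knob and 59° from the arm, with the knob covering the green mark at crop (547,99). That's good. The port is at (463, 93). Next, the orange cap.

Emit:
{"method": "arm_command", "body": {"rows": [[[-0.062, -0.143, 0], 0], [[-0.062, -0.143, 0], 0], [[-0.062, -0.143, 0], 0], [[-0.062, -0.143, 0], 0], [[-0.062, -0.143, 0], 0]], "claw": 0.6}}

```text
t: 6.35
eef_pos: [508.9, 40.4, 214.3]
tcp_rot: [3.142, -0.0, 2.921]
ft_force: [0.9, -0.1, 0.5]
opening: 0.601
grip_force: 0.0
```

Emit:
{"method": "arm_command", "body": {"rows": [[[-0.062, -0.143, 0], 0], [[-0.062, -0.143, 0], 0], [[-0.062, -0.143, 0], 0], [[-0.062, -0.143, 0], 0], [[-0.062, -0.143, 0], 0]]}}

```text
t: 6.85
eef_pos: [545.4, -151.1, 214.2]
tcp_rot: [3.141, -0.001, 2.921]
ft_force: [0.8, 0.4, -0.1]
opening: 0.599
grip_force: 0.0
```

```bash
cat > cap.py <<'E'
from h import *
import sys
viewer.read_camera('wrist');viewer.read_camera('wrist')
s=state();print(s['t'],np.round(s['eef_pos'],1),np.round(s['tcp_rot'],3),s['opening'])
p,d=snap('wrist',sys.argv[1])
for l in ['cap_center','vial_center']:
    for r in models.mark_of('wrist',l)[:4]:
        print(l,np.round(r['position'],1),round(r['confidence'],2),np.round(w2pix('wrist',r['position'])))
P=cloud('wrist',colour(p,4,16,120,60),d)
P=P[(P[:,2]<45)&(np.hypot(P[:,0]-545,P[:,1]+154)<50)]
print(len(P),np.round(P.min(0),1),np.round(P.max(0),1));T=P[P[:,2]>29];print(len(T),cv2.minEnclosingCircle(T[:,:2].astype(np.float32)),T.mean(0))
A=cloud('wrist',np.ones(d.shape,bool),d);A=A[(A[:,2]>30)&(A[:,2]<40)&(np.hypot(A[:,0]-545,A[:,1]+154)<30)];print('top',len(A),cv2.minEnclosingCircle(A[:,:2].astype(np.float32)),A.mean(0))
E
python3 cap.py w6.png
```

```text
6.95 [ 545.9 -153.3  213.9] [-3.141 -0.     2.917] 0.5992174762286099
cap_center [ 550.5 -158.8   18.5] 0.95 [314. 184.]
cap_center [526.3 -67.4  16.2] 0.81 [389. 146.]
cap_center [468.8  -4.2  15.2] 0.75 [437.  81.]
vial_center [ 529.6 -267.    29.6] 0.97 [216. 190.]
490 [ 525.4 -165.4    7.6] [ 557.9 -133.9   35.7]
420 ((542.1744384765625, -149.5560760498047), 16.161678314208984) [ 540.73496476 -149.24036177   33.29846602]
top 686 ((543.0427856445312, -149.52842712402344), 16.75264549255371) [ 542.27941182 -149.39219823   33.5658401 ]
```

View pics/w6.png

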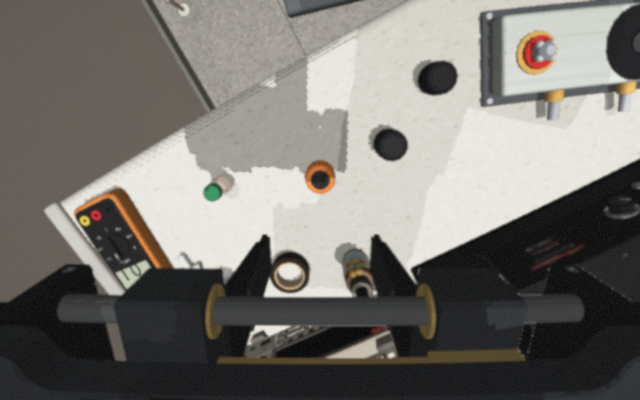

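The wrist view shows the orange cap at (320,178), black look-alikes at (390,144) and (437,77), and the vial lid at (213,191). I'll partly descend and measure again.

Emit:
{"method": "arm_command", "body": {"rows": [[[0.006, 0, 0.1], 0], [[0, 0, 0.15], 0], [[0, 0, 0.15], 0], [[0, 0, 0], 0], [[0, 0, 0], 0]]}}

```text
t: 7.6
eef_pos: [544.1, -148.4, 115.2]
tcp_rot: [3.141, -0.001, 2.922]
ft_force: [-0.3, 0.4, 0.1]
opening: 0.601
grip_force: 0.0
```

Run:
```python
from h import *
for i in range(4):
    p,d=viewer.read_camera('wrist');s=state()
    A=cloud('wrist',np.ones(d.shape,bool),d);A=A[(A[:,2]>29)&(A[:,2]<40)&(np.hypot(A[:,0]-545,A[:,1]+152)<26)]
    c=cv2.minEnclosingCircle(A[:,:2].astype(np.float32))
    print(np.round(s['eef_pos'],1),np.round(s['tcp_rot'],3),len(A),np.round(c[0],1),round(c[1],1),np.round(A[:,2].max(),1), np.round((c[0]-s['eef_pos'][:2]),1))
cv2.imwrite('pics/w7.png',p[:,:,::-1])
```

```text
[ 544.6 -148.8  116.1] [-3.142e+00  1.000e-03  2.922e+00] 1244 [ 544.3 -154.4] 16.8 37.0 [-0.3 -5.7]
[ 544.8 -149.   116.5] [-3.141e+00  2.000e-03  2.922e+00] 1237 [ 544.2 -154.3] 16.9 36.4 [-0.6 -5.3]
[ 544.8 -149.1  116.6] [-3.141e+00  3.000e-03  2.921e+00] 1229 [ 543.9 -154.4] 16.9 35.8 [-0.9 -5.3]
[ 544.7 -149.3  116.4] [-3.141e+00  3.000e-03  2.921e+00] 1224 [ 543.9 -154.1] 16.8 35.5 [-0.8 -4.9]
```

View pics/w7.png

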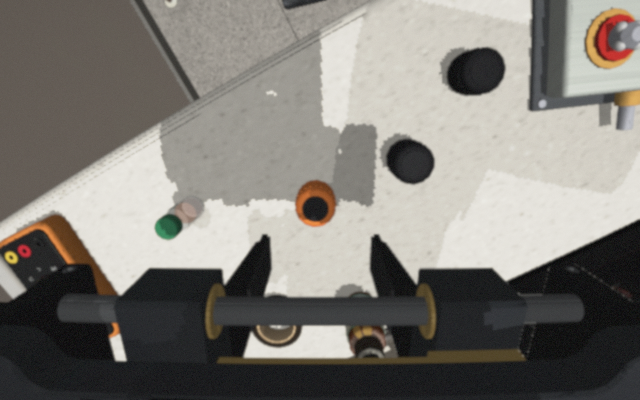

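Emit:
{"method": "arm_command", "body": {"rows": [[[0, -0.0205, 0.08], 0], [[0, 0, 0.14], 0], [[0, 0, 0.12], 0], [[0, 0, 0.07], 0], [[0, 0, 0.026], 0]]}}

```text
t: 8.3
eef_pos: [542.7, -154.2, 5.0]
tcp_rot: [3.141, -0.001, 2.921]
ft_force: [0.0, -0.4, 0.9]
opening: 0.598
grip_force: 0.0
```

Emit:
{"method": "arm_command", "body": {"rows": [[[0, 0, 0], 0], [[0, 0, 0], 0], [[0, 0, 0], 0], [[0, 0, 0], 0], [[0, 0, 0], 0]], "claw": 0.2}}

```text
t: 8.8
eef_pos: [543.4, -154.4, 6.7]
tcp_rot: [-3.141, 0.002, 2.921]
ft_force: [-0.5, 0.9, 7.3]
opening: 0.353
grip_force: 30.0
```

Run:
```python
from h import *
p,d=viewer.read_camera('wrist');s=state()
print(np.round(s['eef_pos'],1),np.round(s['tcp_rot'],3),s['opening'],s['grip_force'],s['ft_force'])
A=cloud('wrist',np.ones(d.shape,bool),d);A=A[(A[:,2]>29)&(A[:,2]<40)&(np.hypot(A[:,0]-545,A[:,1]+153)<20)]
R=colour(p,4,16,120,60);C=cloud('wrist',R,d);C=C[(C[:,2]>29)&(C[:,2]<40)&(np.hypot(C[:,0]-545,C[:,1]+153)<22)]
for X in (A,C): print(len(X),cv2.minEnclosingCircle(X[:,:2].astype(np.float32)),X.min(0),X.max(0))
```

```text
[ 543.4 -154.4    6.7] [-3.141e+00  2.000e-03  2.921e+00] 0.35214209355198955 30.0012809253451 [-0.23746037  0.7022827   7.09054389]
3089 ((542.2532958984375, -153.6643524169922), 19.60748291015625) [ 526.5858631  -172.95567535   29.00687503] [ 557.99006688 -134.79853218   39.90374591]
1660 ((541.9842529296875, -155.1341552734375), 17.288589477539062) [ 526.5858631  -172.24488365   29.00687503] [ 557.08126543 -138.19011605   35.39165223]
```

The grip is good: the opening is 33.5 mm and the grip force 30 N. I'll lift it and carry it above the port.

Emit:
{"method": "arm_command", "body": {"rows": [[[0, 0, -0.08], 0], [[0, 0, -0.14], 0], [[0, 0, -0.14], 0], [[0.0758, 0.128, -0.12], 0], [[0.0758, 0.128, 0], 0]]}}

```text
t: 9.35
eef_pos: [521.1, -83.6, 129.4]
tcp_rot: [-3.141, 0.007, 2.919]
ft_force: [-0.2, 0.8, -1.5]
opening: 0.355
grip_force: 30.0
```

Emit:
{"method": "arm_command", "body": {"rows": [[[0.0758, 0.128, 0], 0], [[0.0758, 0.128, 0], 0], [[0.0758, 0.128, 0], 0], [[0.0758, 0.128, 0], 0], [[0.0758, 0.128, 0], 0]]}}

```text
t: 9.85
eef_pos: [461.9, 94.6, 126.1]
tcp_rot: [3.141, 0.001, 2.921]
ft_force: [0.7, 0.4, -0.4]
opening: 0.35
grip_force: 30.0
```

```bash
cat > fit.py <<'E'
from h import *
import sys
viewer.read_camera('wrist')
for i in range(3):
    p,d=viewer.read_camera('wrist');s=state();e=s['eef_pos']
    C=cloud('wrist',colour(p,4,16,120,60),d);top=e[2]+27.3
    C=C[(abs(C[:,2]-top)<6)&(np.hypot(C[:,0]-e[0],C[:,1]-e[1])<24)]
    c=cv2.minEnclosingCircle(C[:,:2].astype(np.float32));
    print(np.round(e,1),np.round(s['tcp_rot'],3),len(C),'cap-tcp',np.round(c[0]-e[:2],1),round(c[1],1),np.round(((C.min(0)+C.max(0))/2)[:2]-e[:2],1),round(C[:,2].max()-e[2],1))
    Q=cloud('wrist',np.ones(d.shape,bool),d);Q=Q[(abs(Q[:,2]-31)<3)&(abs(Q[:,0]-470)<50)&(abs(Q[:,1]-150)<105)];print(np.round(cv2.minAreaRect(Q[:,:2].astype(np.float32))[0],1))
print(s['t'],s['ft_force'],s['grip_force'],s['opening'])
cv2.imwrite('pics/'+sys.argv[1],p[:,:,::-1])
for c in ('scene','side'):
    snap(c,c+sys.argv[1])
    for r in models.mark_of(c,'cap_mouth')[:2]+models.mark_of(c,'port')[:1]: print(c,np.round(r['position'],1),round(r['confidence'],2),np.round(w2pix(c,r['position'])))
E
python3 fit.py w8.png
```

```text
[460.9  96.3 126.1] [ 3.141 -0.     2.924] 1716 cap-tcp [-1.1 -0.8] 17.5 [-1.5 -0.9] 28.9
[468.8 150.3]
[461.9  94.9 126.1] [3.141e+00 1.000e-03 2.924e+00] 1707 cap-tcp [-0.5 -0.7] 17.9 [-1.6 -0.8] 28.5
[468.9 150.7]
[462.4  93.9 126.1] [3.141e+00 1.000e-03 2.923e+00] 1704 cap-tcp [-1.4 -0.5] 17.8 [-1.7 -0.8] 28.5
[468.7 151.1]
10.05 [-0.55066351  0.66908626 -0.2262371 ] 30.00007793606187 0.35823606533676927
scene [525.8 -70.6  -0.7] 0.74 [313. 247.]
scene [465.7  -9.7   1. ] 0.53 [279. 243.]
scene [464.8  92.9  38.2] 0.84 [257. 210.]
side [464.7  88.8 117.1] 0.7 [282. 226.]
side [526.5 -70.8   2.7] 0.69 [335. 233.]
side [462.2  95.7  33.9] 0.95 [281. 244.]
```

View pics/w8.png

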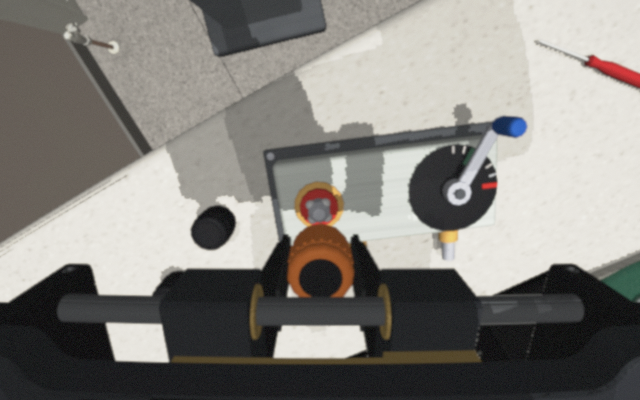

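```bash
cat > rel.py <<'E'
from h import *
o=[]
for i in range(5):
    p,d=viewer.read_camera('wrist');s=state();e=s['eef_pos']
    K=colour(p,4,16,120,60);C=cloud('wrist',K,d)
    C=C[(abs(C[:,2]-e[2]-27.3)<6)&(np.hypot(C[:,0]-e[0],C[:,1]-e[1])<24)]
    c=(C.min(0)+C.max(0))[:2]/2
    R=cloud('wrist',colour(p,170,10,90,40),d);R=R[(np.hypot(R[:,0]-462,R[:,1]-93)<22)&(R[:,2]>34)&(R[:,2]<44)]
    Y=cloud('wrist',colour(p,13,30,90,40),d);Y=Y[(np.hypot(Y[:,0]-462,Y[:,1]-93)<27)&(Y[:,2]>28)&(Y[:,2]<36)]
    r=(R.min(0)+R.max(0))[:2]/2;y=(Y.min(0)+Y.max(0))[:2]/2
    Q=cloud('wrist',np.ones(d.shape,bool),d);Q=Q[(abs(Q[:,2]-31)<3)&(abs(Q[:,0]-470)<50)&(abs(Q[:,1]-150)<105)];b=cv2.minAreaRect(Q[:,:2].astype(np.float32))
    o.append(np.r_[e,c,r,y,np.ptp(R,axis=0)[:2],np.ptp(Y,axis=0)[:2],b[0],b[1],b[2]])
o=np.array(o);print(s['t']);
for n,i,j in [('tcp',0,3),('cap',3,5),('red',5,7),('yel',7,9),('redsz',9,11),('yelsz',11,13),('block',13,18)]: print(n,np.round(o[:,i:j].mean(0),1),np.round(o[:,i:j].std(0),1))
E
python3 rel.py
```

```text
10.6
tcp [462.6  92.9 125.6] [0.1 0.2 0. ]
cap [461.   91.9] [0.1 0.2]
red [462.4  92.6] [0.1 0.1]
yel [462.3  92.6] [0.1 0.1]
redsz [31.8 31.8] [0.2 0.2]
yelsz [41.2 41.1] [0.2 0.2]
block [467.8 152.4 187.8  78.7  84.7] [0.1 0.1 0.2 0.1 0. ]
```

Emit:
{"method": "arm_command", "body": {"rows": [[[-0.002, 0, 0.1], 0], [[0, 0, 0.1], 0], [[0, 0, 0.05], 0], [[0, 0, 0.012], 0], [[0, 0, 0.012], 0]]}}

```text
t: 11.1
eef_pos: [463.1, 93.2, 57.1]
tcp_rot: [3.142, -0.0, 2.921]
ft_force: [0.3, -0.5, -0.9]
opening: 0.355
grip_force: 30.0
```

Emit:
{"method": "arm_command", "body": {"rows": [[[0, 0, 0], 0], [[0, 0, 0], 0], [[0, 0, 0], 0], [[0, 0, 0], 0], [[0, 0, 0], 0]]}}

```text
t: 11.6
eef_pos: [463.0, 93.3, 57.3]
tcp_rot: [3.141, 0.0, 2.921]
ft_force: [0.1, 0.0, -1.0]
opening: 0.354
grip_force: 30.0
```

Emit:
{"method": "arm_command", "body": {"rows": [[[0, 0, 0.005], 0], [[0, 0, 0.005], 0], [[0, 0, 0.005], 0], [[0, 0, 0.005], 0], [[0, 0, 0], 0]]}}

```text
t: 12.1
eef_pos: [463.0, 93.3, 52.2]
tcp_rot: [3.141, 0.0, 2.921]
ft_force: [-0.3, -0.6, 4.0]
opening: 0.356
grip_force: 30.0
```

Emit:
{"method": "arm_command", "body": {"rows": [[[0, 0, 0.004], 0], [[0, 0, 0.004], 0], [[0, 0, 0.004], 0], [[0, 0, 0], 0], [[0, 0, 0], 0]]}}

```text
t: 12.6
eef_pos: [462.6, 93.3, 48.8]
tcp_rot: [-3.141, -0.001, 2.921]
ft_force: [-0.6, 0.7, -3.5]
opening: 0.355
grip_force: 30.0
```

The catch snapped: the force went from +4 N to -3.5 N at the expected height. Now I'll press onto the seal.

Emit:
{"method": "arm_command", "body": {"rows": [[[0, 0, 0.006], 0], [[0, 0, 0.006], 0], [[0, 0, 0.006], 0], [[0, 0, 0.004], 0], [[0, 0, 0], 0]]}}

```text
t: 13.1
eef_pos: [463.1, 93.2, 43.7]
tcp_rot: [3.141, 0.0, 2.921]
ft_force: [-0.5, 1.2, 1.5]
opening: 0.35
grip_force: 30.0
```

Emit:
{"method": "arm_command", "body": {"rows": [[[0, 0, 0.003], 0], [[0, 0, 0.003], 0], [[0, 0, 0.002], 0], [[0, 0, 0], 0], [[0, 0, 0], 0]]}}

```text
t: 13.6
eef_pos: [463.2, 93.3, 41.9]
tcp_rot: [3.141, 0.001, 2.921]
ft_force: [-0.5, 0.1, 5.7]
opening: 0.354
grip_force: 30.0
```

Emit:
{"method": "arm_command", "body": {"rows": [[[0, 0, 0.002], 0], [[0, 0, 0.002], 0], [[0, 0, 0.0015], 0], [[0, 0, 0], 0], [[0, 0, 0], 0]]}}

```text
t: 14.1
eef_pos: [463.2, 93.3, 40.7]
tcp_rot: [3.141, 0.001, 2.921]
ft_force: [-1.3, -1.1, 9.3]
opening: 0.356
grip_force: 30.0
```

Emit:
{"method": "arm_command", "body": {"rows": [[[0, 0, 0], 0], [[0, 0, 0], 0], [[0, 0, 0], 0], [[0, 0, 0], 0], [[0, 0, 0], 0]]}}

```text
t: 14.6
eef_pos: [463.2, 93.3, 40.7]
tcp_rot: [3.141, 0.001, 2.921]
ft_force: [-1.4, -1.3, 9.4]
opening: 0.353
grip_force: 30.0
```

Run:
```python
from h import *
p,d=viewer.read_camera('wrist');s=state();e=s['eef_pos']
print(e,s['ft_force'],s['grip_force'],s['opening'])
C=cloud('wrist',colour(p,4,16,120,60),d);C=C[(np.hypot(C[:,0]-e[0],C[:,1]-e[1])<20)];print('cap top-tcp',np.percentile(C[:,2],95)-e[2])
P=cloud('wrist',colour(p,100,135,70,15),d);P=P[(np.hypot(P[:,0]-424,P[:,1]-243)<16)&(P[:,2]>66)&(P[:,2]<76)];v=P.mean(0)[:2]-[473,207.2];print(len(P),np.hypot(*v),np.degrees(np.arctan2(-v[0],v[1]))+5.2)
q,_=viewer.read_camera('side')
im=np.hstack([cv2.resize(p[80:340,180:540],(400,289)),cv2.resize(q[180:280,210:370],(400,250),interpolation=cv2.INTER_CUBIC)[:250].copy() if 0 else cv2.resize(q[180:280,210:370],(400,289),interpolation=cv2.INTER_CUBIC)])
cv2.imwrite('pics/fin.png',im[:,:,::-1])
```

```text
[463.1724954   93.24068291  40.68753001] [-1.1902758  -1.68304499  9.99954602] 30.002090010090114 0.3525290109970316
cap top-tcp 27.368385588760702
817 58.667638272383876 61.20391604350556
```

View pics/fin.png

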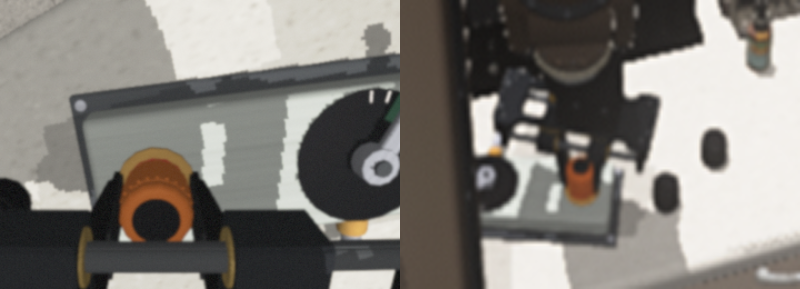

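The cap is seated on the stud (left half at (155,200), right half at (580,177)). The lever is at about 60°, and the arm is pressing with about 9.5 N, which puts the seal about 4 mm down. Handing in.

```bash
python3 -c "
from cell import env
print(env.job_done())"
```

```text
the job is handed in; nothing more can be done
None
```

I handed the job in at about 15 s. The vent lever is at about 60° on the green mark, and the orange cap is snapped onto the stud. The gripper still holds the cap, pressing with about 9.5 N, so by my estimate the seal ring is about 4 mm down. I saw nothing else on the bench disturbed, and no verdict came back from the hand-in.

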